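# Close a carved bracket's dowel joint with the bench quick clamp, then release it

## Task

The front rail of the carved bracket in the bench quick clamp still stands off its body on two dowels: squeeze the clamp's trigger towards its handle, stroke by stroke, until the jaw has pressed the joint fully shut and bears on it for a moment with about 15 N, never more than 25 N, which would crush the carving. Then let the trigger go and gently hold the release tab down until the sliding jaw has sprung all the way open. Keep your fingers off the bracket and the jaw, leave the bracket lying between the jaws with its joint shut, and leave the other things on the bench alone.

Things in the scene. Friction and masses are not known exactly. Their poses are not given: they have to be found in the camera images.
- clamp: Bench quick clamp, screwed down; housing 46 mm wide, top 62 mm above the bench. Origin on the bench midway between handle and resting trigger; +x level along the clamp towards the sliding jaw, z up. Along x (mm): bar's tail to -205 (low), housing -132 to 92, tab pad -83 to -57, handle -24 to -14, resting trigger 14 to 24, fixed jaw 72 to 92 (top 88), then bed rails (top 44) and sliding jaw.
- handle_top (a point): Centre of the top of the clamp's fixed black handle post: 10 mm thick along clamp x, 28 mm wide, its top 128 mm above the bench, free down to the housing at 62 mm. It does not move.
- trigger_top (a point): Centre of the top of the black trigger post, 10 x 28 mm like the handle, ribbed on the side away from it, top 126 mm above the bench, moves with the trigger. Handle and resting trigger span 48 mm over their outer faces (centres 38 mm apart), fully squeezed 26 mm. Free room from the resting trigger to the fixed jaw: 48 mm.
- trigger (a joint): Level travel of the trigger towards the handle, m: 0 rest, 0.022 stop. About 4 to 7 mm are idle, then it drives the jaw mm for mm through a ratchet of 6 mm pitch: a full stroke gains 12 mm. Let go, it springs back. The push on the trigger less its spring (4.5 to 8 N) and the jaw's (2.4 to 4 N), some 7 to 11 N in all, is what presses on the bracket.
- jaw (a joint): Travel of the sliding jaw from fully open, m: 0 open (120 mm from the fixed jaw), more is nearer it. A spring of 2.4 to 4 N pulls it open. When the trigger is let go it falls back up to 6 mm to the last ratchet tooth and is held there until the release tab is held down; then it opens fully in about 1.5 s. The end of a stroke short of the next tooth is lost.
- jaw_face (a point): Middle of the top edge of the sliding jaw's pressing face (jaw 60 mm wide, 20 mm thick, top 88 mm above the bench). Moves with the jaw.
- tab (a joint): Angle of the release tab, rad: 0 rest, 0.18 fully down (stop). It takes about 1 N on the pad to start and 5 N to hold it fully down; the jaw is free from about 0.13 on, only while the tab is held. It ticks up to 0.09 as the jaw walks. Over 30 N would break it.
- tab_pad (a point): Centre of the top of the release tab's flat steel pad, 26 mm along clamp x by 30 mm wide, 77 mm above the bench at rest, on the far side of the handle from the trigger. It is pushed straight down about 7 mm, hinged at the tail end of the clamp.
- bracket: The carved wooden bracket (about 0.4 kg) lying loose on the clamp's bed between packing block and sliding jaw: body 50 x 78 x 46 mm, 70 mm long with the rail when shut. Origin at the middle of the lower edge of its face towards the block; +x towards the sliding jaw, z up. It rests 44 mm above the bench and starts 2 to 7 mm off the block, so it slides that far first.
- rail (a joint): Gap between the bracket's body and its front rail, m: 0 fully shut (a hard stop). The rail (20 x 78 x 46 mm, on the sliding jaw's side) slides on two dowels with about 6 N of friction and stays where it is left.
- mallet: dark wooden carving mallet, a 300 x 42 x 42 mm billet; bystander
- gouge: gouge with a wooden handle, 245 mm long, 22 mm high, beside the clamp; bystander
- chisel: chisel with a wooden handle, 255 mm long, 22 mm high, beside the clamp; bystander
- offcut: wooden offcut 85 x 55 x 28 mm beside the clamp; bystander
- glue_jar: glue jar, 56 mm across, 85 mm high; bystander
- brush: glue brush lying down; bystander
- stop: Dark wooden packing block 16 x 62 x 40 mm pinned to the clamp's bed in front of the fixed jaw, 44 to 84 mm above the bench, does not move; it backs the bracket. Origin at the centre of its underside, x along clamp x: its face towards the bracket is at +8 mm.
Not all that is in view belongs to the job. There is more than one size of the bracket; the one meant has the size given above.

How it is judged (in metres and radians):
On the way, in this order (a step that is already met when the one before it is completed fails the run):
1. the clamp's jaw has pressed the joint firmly shut (gap under 1.5 mm, jaw pressing with over 8 N) (value of joint rail below 0.0015 m and contact force between jaw and bracket above 8 N), for 0.2 s.
2. the release tab is pressed and the jaw has gone back open (within 3 mm) (value of joint jaw below 0.003 m and value of joint rail below 0.0015 m), for 0.1 s.
At the end, for the whole second after the job is handed in: The joint is shut (gap under 1.5 mm), the sliding jaw is fully open (within 3 mm), trigger and tab are back at rest (3 mm, 0.03 rad), and the bracket lies still and flat on the bed between packing block and jaw, its end within 22 mm of the block and within 20 mm of the centre line (all of step 2 and value of joint trigger below 0.003 m and value of joint tab below 0.03 rad and angle between bracket's own z axis and vertical below 0.1 rad and y of bracket in the frame of clamp between -0.02 and 0.02 m and height (world z) of bracket between 0.04 and 0.05 m and linear speed of bracket below 0.02 m/s and x of bracket in the frame of stop between 0.004 and 0.03 m); the robot touches nothing.
It fails at once if the jaw crushes the carving: more than 25 N on the bracket (contact force between jaw and bracket above 25 N).
It fails at once if the release tab is pushed with more than 30 N (contact force between anything else and tab above 30 N).
It fails at once if the fingers or the arm push the bracket (over 2 N) (contact force between any of the fingers, the arm and bracket above 2 N).
It fails at once if the fingers or the arm push the sliding jaw or its bar (over 3 N) (contact force between any of the fingers, the arm and jaw above 3 N).
It fails at once if another thing on the bench is disturbed (moved over 30 mm) (distance of any of mallet, gouge, chisel, offcut, glue_jar, brush from where it was at the start of the episode above 0.03 m).
It also fails if it takes over 58 s, if anything falls off the work surface, if the arm or the gripper's body presses on something with over 40 N, if the wrist force passes 120 N, or if a joint passes its speed limit or range.

## Robot

A 6-joint arm with a two-finger parallel gripper is mounted at the origin on the work surface. World frame = base frame: x ahead of the robot, y to its left, z up, the work surface at z = 0. Lengths are in m, angles in degrees, forces in N, time in s.
With the tool pointing down it reaches from about 0.35 to 0.875 m from the base axis. Payload 4.2 kg.
Tool frame: the origin (TCP) lies midway between the tips of the shut fingers; the grasp point (between the pads) lies 19 mm behind it; z points along the fingers, y is the line along which they close (so a half turn about z gives the same grasp; the last joint's range is limited). The gripper opens to 87 mm and grips with 3 to 60 N. Pads are 19 mm wide; open, the fingers measure 117 mm over their backs; the gripper's body (75 mm by 190 mm) begins 51 mm behind the grasp point.
Start: joints at [82.025, 22.042, 0.453, 0, -68.411, -14.817], TCP at [0.242, 0.576, 0.223] pointing down, gripper open.
Joint ranges: [-179.83, 179.83], [-69.29, 118.12], [-61.27, 80.66], [-181.25, 117.63], [-171.15, -9.14], [-177.46, 177.46]. Speed limits (degrees/s): [159.86, 159.86, 180, 180, 180, 180].

## Interface

Orientations are given as a 3x3 rotation matrix whose columns are the frame's x, y, z axes.
In Python, from station import r, cams gives the robot as it stands.
- The arm moves only by the tool play_rows, never from a script. Its argument "commands" is text: rows parted by semicolons, each of 6 numbers parted by spaces: the shift along the world's x, y, z normalised to -1 to 1, where 1 is 30 mm, then the turn, a rotation vector about the world's x, y, z normalised to -1 to 1, where 1 is 0.15 rad. A call has 1 to 20 rows; each row shifts and turns the commanded pose from where the row before left it; what a row does not reach is not made up. A row lasts 1/10 s, in which the tool goes at most 50 mm and 8.59 degrees, less where a joint would pass 70% of its speed; a pose out of reach is approached as far as the arm can. A call with a number of a shift or a turn outside -1 to 1 is refused whole. A call with a gripper value outside its range is refused whole. "grip" is the finger opening in mm, from 0 to 87, set as the call begins (left out, the last holds). The fingers move at their own pace and stop on an object; the grip force is fixed at half the most. Time passes only in rows, so rows that do not move let the fingers close. It gives the time, the measured TCP pose, the force, the opening and the grip force at its end, in the units of the state.
- r.sense(): the state, without advancing time (a new reading comes with each control period).
- cams.capture(name): name is "scene" or "top"; returns (picture, depth): 400x640x3 uint8, blue, green, red; 400x640 float32, m along the optical axis (not along the pixel's ray), 0 where there is no reading.
- cams.camera_info(name): a dict with "mtx" (3x3 intrinsics, pixels), "R" (3x3) and "t" (3): a world point X has camera coordinates R X + t. Camera axes: x right, y down, z forward; pixel columns grow to the right and rows downward; lengths in m; the calibration is good to about 2 mm. A picture is of the moment at which its call begins. camera_info takes no time and is no camera call.
- r.finish_job(): hands the job in; it is judged then, once.
The state is a dict: "time_s": time; "joints": joint angles; "joint_velocities": joint speeds; "effort": joint torques, N m; "tcp_pos": TCP position; "ee_rot": TCP orientation; "wrist_force": force on the tool from outside, world axes, zero at the start; "moment": the same for the moment, N m; "gripper_width": opening from 0.0 (shut) to 1.0 (fully open); "gripper_force": force on a finger pad.
Only numpy, scipy, OpenCV 4.12 (cv2) and the standard library are available. Lean on these libraries where they do the work, as an engineer would, in place of code of your own. Each camera call takes 0.05 s, during which the arm holds its last target. There are 200 camera calls.

## Working session

There is one attempt and no reset: what is moved stays moved. The work goes in short steps, Python scripts to look and compute and a tool call to move; the robot and the scene stay as the last step left them, time stands still between calls to the robot, and variables do not carry over. Pictures are saved under pics/ and viewed, at most 10 in all, crops included, and the job is handed in when it is done.

Besides the shell and the picture viewer there is one more tool, called after ">>>" as a command line: name --argument value ..., lists and objects as JSON in quotes. play_rows: Moves the arm, as the interface text tells. Scaled input: -1 to 1 covers 30 mm each way for a shift and 0.15 rad each way for a turn. Its arguments: {"type":"object","properties":{"commands":{"type":"string"},"grip":{"type":"number"}},"required":["commands"]}

```bash
mkdir -p pics
python3 - <<'E'
from station import r,cams
import cv2,numpy as np
for n in("scene","top"):
    p,d=cams.capture(n); cv2.imwrite(f"pics/{n}0.png",p); np.save(f"pics/{n}0.npy",d)
    i=cams.camera_info(n); print(n,np.round(i["mtx"],1).tolist(),np.round(i["R"],3).tolist(),np.round(i["t"],3).tolist())
s=r.sense();print(s["time_s"],s["tcp_pos"],np.round(s["ee_rot"],3).tolist(),s["wrist_force"])
E
```

```text
scene [[496.4, 0.0, 323.4], [0.0, 496.4, 199.2], [0.0, 0.0, 1.0]] [[-0.433, 0.902, 0.007], [0.743, 0.361, -0.564], [-0.511, -0.239, -0.826]] [0.255, -0.322, 1.845]
top [[446.0, 0.0, 317.1], [0.0, 446.0, 195.0], [0.0, 0.0, 1.0]] [[0.02, -1.0, -0.004], [-0.976, -0.019, -0.216], [0.216, 0.008, -0.976]] [-0.036, 0.559, 1.328]
0.1 [0.24189742 0.57572042 0.22156856] [[0.922, -0.388, -0.001], [-0.388, -0.922, -0.002], [0.0, 0.002, -1.0]] [-0.2373523  -0.04622376  0.51860117]
```

View pics/top0.png

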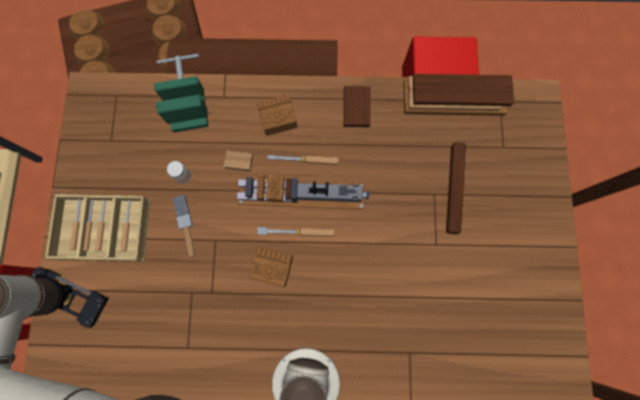

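View pics/scene0.png

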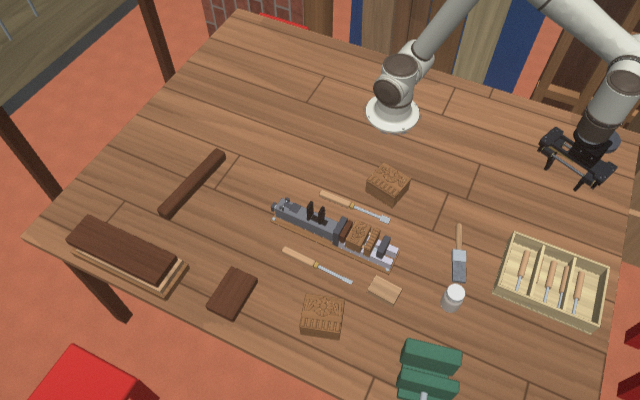

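The clamp lies at about (238–368, 190) in the top view. Its sliding jaw is on the left (+y), and the black handle and trigger are near (318, 187). Next I'll enlarge both views.

Run:
```python
import cv2,numpy as np
a=cv2.imread("pics/top0.png")[165:215,230:380]; b=cv2.imread("pics/scene0.png")[185:280,262:412]
a=cv2.resize(a,None,fx=5,fy=5,interpolation=cv2.INTER_NEAREST); b=cv2.resize(b,None,fx=3.6,fy=3.6,interpolation=cv2.INTER_NEAREST)
c=np.zeros((600,750,3),np.uint8); c[:250]=a; c[255:255+b.shape[0],:b.shape[1]]=b
cv2.imwrite("pics/crop0.png",c)
```

```text
(no output)
```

View pics/crop0.png

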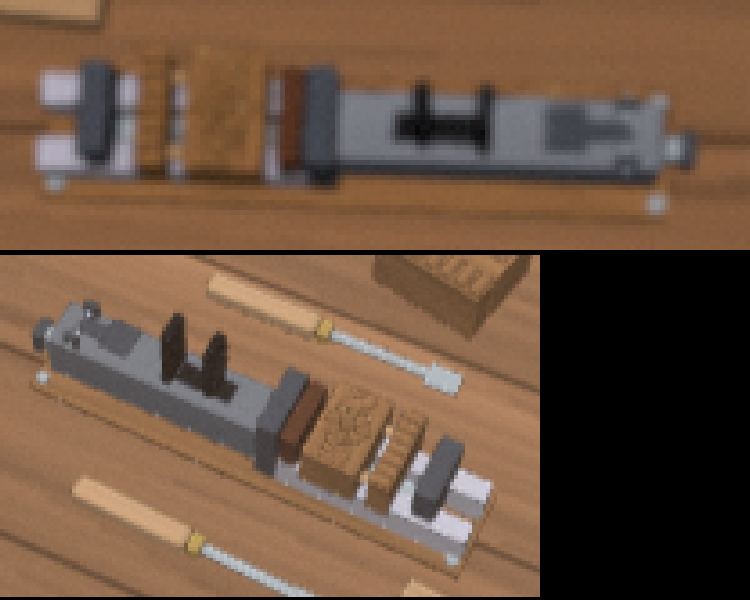

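```bash
cat > h.py <<'E'
import numpy as np
from station import cams
def pts(n,d):
    i=cams.camera_info(n);K=i["mtx"];R=np.array(i["R"]);t=np.array(i["t"])
    v,u=np.mgrid[:400,:640]
    c=np.stack([(u-K[0][2])/K[0][0]*d,(v-K[1][2])/K[1][1]*d,d],-1)
    return (c-t)@R
def ray(n,u,v,z):
    i=cams.camera_info(n);K=np.array(i["mtx"]);R=np.array(i["R"]);t=np.array(i["t"])
    C=-R.T@t;w=R.T@np.linalg.solve(K,[u,v,1]);return C+w*(z-C[2])/w[2]
E
python3 - <<'E'
import cv2,numpy as np
from h import *
O=np.array
for n,(u0,v0,u1,v1) in {"top":(234,168,376,212),"scene":(268,190,402,275)}.items():
    p=cv2.imread(f"pics/{n}0.png");d=np.load(f"pics/{n}0.npy");P=pts(n,d)[v0:v1,u0:u1];I=p[v0:v1,u0:u1].astype(int)
    ok=d[v0:v1,u0:u1]>0
    z=P[...,2]; blk=ok&(I.max(2)<45)
    gray=(I.max(2)-I.min(2)<30)
    h=ok&gray&(abs(z-.062)<.005)&(I.max(2)>70)
    q=P[h][:,:2].astype(np.float32); rect=cv2.minAreaRect(q);print(n,"housing",h.sum(),rect,np.median(z[h]))
    m=q.mean(0);w,V=np.linalg.eigh(np.cov((q-m).T));ax=V[:,1]*np.sign(V[1,1]);print(" axis deg",np.degrees(np.arctan2(ax[1],ax[0])))
    Q=P[ok&(z>.1)&(z<.15)];s=(Q[:,:2])@ax;print(" posts",len(Q))
    for k in range(len(Q)): print("  ",np.round(Q[k],3),I[ok&(z>.1)&(z<.15)][k].max(),end="")
    print()
    for nm,zz in(("z88",.088),):
        Q=P[ok&gray&(abs(z-zz)<.005)];print(nm,len(Q),cv2.minAreaRect(Q[:,:2].astype(np.float32)))
E
```

```text
top housing 585 ((0.5704261064529419, 0.014312148094177246), (0.35980933904647827, 0.06057183817028999), 87.4477310180664) 0.0614248339551651
 axis deg 89.1404309067273
 posts 73
   [ 0.585 -0.013  0.126] 71   [ 0.585 -0.016  0.128] 55   [ 0.585 -0.019  0.127] 75   [ 0.586 -0.052  0.127] 85   [ 0.585 -0.054  0.129] 75   [ 0.586 -0.058  0.125] 94   [ 0.582 -0.013  0.127] 49   [ 0.583 -0.016  0.124] 35   [ 0.582 -0.019  0.129] 58   [ 0.584 -0.022  0.119] 97   [ 0.582 -0.052  0.131] 63   [ 0.582 -0.054  0.132] 49   [ 0.583 -0.058  0.126] 74   [ 0.58  -0.013  0.125] 45   [ 0.579 -0.016  0.127] 29   [ 0.58  -0.019  0.123] 57   [ 0.58  -0.022  0.123] 92   [ 0.58  -0.052  0.126] 53   [ 0.58  -0.055  0.126] 41   [ 0.579 -0.058  0.129] 63   [0.58  0.146 0.1  ] 124   [ 0.579 -0.013  0.116] 46   [ 0.577 -0.016  0.123] 30   [ 0.577 -0.019  0.125] 58   [ 0.58  -0.022  0.113] 99   [ 0.576 -0.052  0.128] 54   [ 0.577 -0.055  0.126] 45   [ 0.576 -0.058  0.13 ] 76   [ 0.574 -0.013  0.123] 46   [ 0.573 -0.016  0.125] 25   [ 0.574 -0.019  0.124] 52   [ 0.574 -0.052  0.127] 51   [ 0.573 -0.055  0.13 ] 5
[... 4066 characters left out ...]
0.123] 48   [ 0.589 -0.012  0.119] 47   [ 0.587 -0.01   0.119] 48   [ 0.583 -0.008  0.114] 53   [ 0.575 -0.008  0.103] 53   [ 0.588 -0.019  0.108] 60   [ 0.59  -0.015  0.114] 50   [ 0.59  -0.011  0.116] 53   [ 0.586 -0.01   0.112] 50   [ 0.581 -0.009  0.106] 51   [ 0.591 -0.017  0.109] 53   [ 0.594 -0.013  0.116] 53   [ 0.591 -0.011  0.114] 49   [ 0.591 -0.007  0.116] 50   [ 0.593 -0.016  0.106] 50   [ 0.592 -0.014  0.107] 52   [ 0.589 -0.012  0.104] 49   [ 0.591 -0.007  0.11 ] 54   [0.572 0.097 0.1  ] 154   [0.582 0.11  0.102] 145   [0.583 0.114 0.102] 123   [0.597 0.095 0.103] 142
z88 263 ((0.5786044001579285, 0.04585535079240799), (0.3063197433948517, 0.06526009738445282), 87.19189453125)
```

Both views agree. The trigger top is at about (0.575, -0.0155, 0.126) and the handle top at about (0.575, -0.054, 0.128). They are 38.5 mm apart (38 given), and the clamp axis lies about 89° from world x. The tab pad should then be near (0.574, -0.105). Moving over the posts now.

>>> play_rows --commands "0.46 -0.85 0 0 0 0.126;0.46 -0.85 0 0 0 0.126;0.46 -0.85 0 0 0 0.126;0.46 -0.85 0 0 0 0.126;0.46 -0.85 0 0 0 0.126;0.46 -0.85 0 0 0 0.126;0.46 -0.85 0 0 0 0.126;0.46 -0.85 0 0 0 0.126;0.46 -0.85 0 0 0 0.126;0.46 -0.85 0 0 0 0.126;0.46 -0.85 0 0 0 0.126;0.46 -0.85 0 0 0 0.126;0.46 -0.85 0 0 0 0.126;0.46 -0.85 0 0 0 0.126;0.46 -0.85 0 0 0 0.126;0.46 -0.85 0 0 0 0.126;0.46 -0.85 0 0 0 0.126;0.46 -0.85 0 0 0 0.126;0.46 -0.85 0 0 0 0.126;0.46 -0.85 0 0 0 0.126" --grip 87

```text
time_s: 2.1
tcp_pos: [0.5182, 0.065, 0.2222]
ee_rot: [[1.0, -0.019, -0.001], [-0.019, -1.0, -0.0], [-0.001, 0.0, -1.0]]
wrist_force: [0.9, 0.1, 0.5]
gripper_width: 0.999
gripper_force: 0.0
```

>>> play_rows --commands "0.46 -0.84 0 0 0 0;0.46 -0.84 0 0 0 0;0.46 -0.84 0 0 0 0;0.46 -0.84 0 0 0 0;0 0 0 0 0 0;0 0 0 0 0 0"

```text
time_s: 2.7
tcp_pos: [0.5729, -0.035, 0.2218]
ee_rot: [[1.0, -0.021, -0.002], [-0.021, -1.0, 0.0], [-0.002, -0.0, -1.0]]
wrist_force: [-0.2, 0.0, -0.2]
gripper_width: 1.003
gripper_force: 0.0
```

>>> play_rows --commands "0.07 0 -0.87 0 0 0;0 0 -0.87 0 0 0;0 0 -0.87 0 0 0;0 0 -0.87 0 0 0;0 0 -0.85 0 0 0;0 0 0 0 0 0;0 0 0 0 0 0"

```text
time_s: 3.4
tcp_pos: [0.5754, -0.0339, 0.0931]
ee_rot: [[1.0, -0.018, -0.0], [-0.018, -1.0, -0.0], [-0.0, 0.0, -1.0]]
wrist_force: [0.4, -0.6, 1.0]
gripper_width: 1.0
gripper_force: 0.0
```

>>> play_rows --commands "0 0 0 0 0 0;0 0 0 0 0 0;0 0 0 0 0 0;0 0 0 0 0 0;0 0 0 0 0 0;0 0 0 0 0 0" --grip 56

```text
time_s: 4.0
tcp_pos: [0.5754, -0.0347, 0.0927]
ee_rot: [[1.0, -0.02, 0.0], [-0.02, -1.0, 0.0], [0.0, -0.0, -1.0]]
wrist_force: [-0.1, 0.1, -0.7]
gripper_width: 0.655
gripper_force: 0.0
```

Run:
```python
from station import cams
import cv2,numpy as np
P=[]
a=cams.capture("top")[0][150:230,220:380];b=cams.capture("scene")[0][180:280,258:418]
cv2.imwrite("pics/g1.png",np.vstack([cv2.resize(a,None,fx=3.3,fy=3.3),cv2.resize(b,None,fx=3.3,fy=3.3)]))
```

```text
(no output)
```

View pics/g1.png

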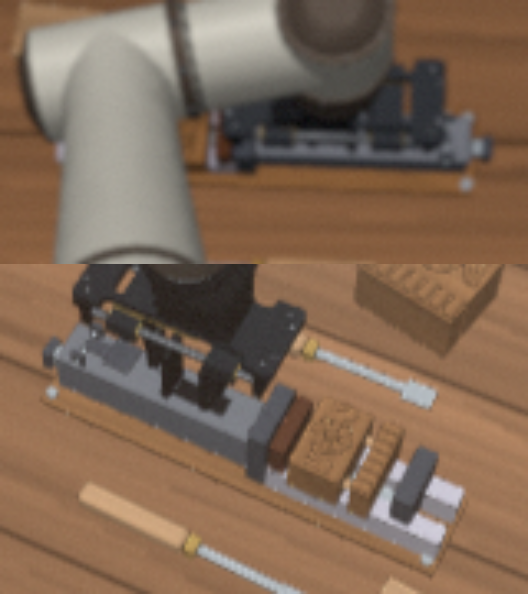

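The grip straddles the posts (scene crop, near (165–215, 375)), and the bracket and jaw are clear of it. I'll close gently and feel for contact.

>>> play_rows --commands "0 0 0 0 0 0;0 0 0 0 0 0" --grip 50

```text
time_s: 4.3
tcp_pos: [0.5753, -0.0346, 0.0926]
ee_rot: [[1.0, -0.02, -0.0], [-0.02, -1.0, -0.0], [-0.0, 0.0, -1.0]]
wrist_force: [0.5, 0.4, 0.6]
gripper_width: 0.591
gripper_force: 0.0
```

>>> play_rows --commands "0 -0.03 0 0 0 0;0 0 0 0 0 0" --grip 47

```text
time_s: 4.5
tcp_pos: [0.5754, -0.0347, 0.0926]
ee_rot: [[1.0, -0.02, 0.0], [-0.02, -1.0, 0.001], [0.0, -0.001, -1.0]]
wrist_force: [-0.4, 4.4, -0.1]
gripper_width: 0.549
gripper_force: 2.3
```

>>> play_rows --commands "0 -0.03 0 0 0 0;0 0 0 0 0 0" --grip 45

```text
time_s: 4.7
tcp_pos: [0.5754, -0.0356, 0.0926]
ee_rot: [[1.0, -0.02, 0.0], [-0.02, -1.0, 0.001], [0.0, -0.001, -1.0]]
wrist_force: [-0.8, 5.2, 0.4]
gripper_width: 0.523
gripper_force: 2.6
```

>>> play_rows --commands "0 -0.03 0 0 0 0;0 0 0 0 0 0" --grip 43

```text
time_s: 4.9
tcp_pos: [0.5754, -0.0365, 0.0926]
ee_rot: [[1.0, -0.02, 0.0], [-0.02, -1.0, 0.001], [0.0, -0.001, -1.0]]
wrist_force: [-0.7, 5.3, 0.6]
gripper_width: 0.502
gripper_force: 2.6
```

>>> play_rows --commands "0 -0.035 0 0 0 0;0 -0.035 0 0 0 0" --grip 39

```text
time_s: 5.1
tcp_pos: [0.5754, -0.0376, 0.0926]
ee_rot: [[1.0, -0.02, 0.0], [-0.02, -1.0, 0.002], [0.0, -0.002, -1.0]]
wrist_force: [-2.7, 10.4, 1.3]
gripper_width: 0.46
gripper_force: 5.1
```

>>> play_rows --commands "0 -0.035 0 0 0 0;0 -0.035 0 0 0 0" --grip 35

```text
time_s: 5.3
tcp_pos: [0.5753, -0.0396, 0.0926]
ee_rot: [[1.0, -0.02, 0.0], [-0.02, -1.0, 0.002], [0.0, -0.002, -1.0]]
wrist_force: [-2.7, 9.9, 1.2]
gripper_width: 0.415
gripper_force: 5.2
```

>>> play_rows --commands "0 -0.035 0 0 0 0;0 -0.035 0 0 0 0" --grip 31

```text
time_s: 5.5
tcp_pos: [0.5753, -0.0415, 0.0926]
ee_rot: [[1.0, -0.02, 0.0], [-0.02, -1.0, 0.003], [0.0, -0.003, -1.0]]
wrist_force: [-2.9, 12.6, 1.7]
gripper_width: 0.37
gripper_force: 6.0
```

>>> play_rows --commands "0 -0.035 0 0 0 0;0 -0.035 0 0 0 0;0 0 0 0 0 0" --grip 27

```text
time_s: 5.8
tcp_pos: [0.5752, -0.0437, 0.0926]
ee_rot: [[1.0, -0.02, 0.0], [-0.02, -1.0, 0.003], [0.0, -0.003, -1.0]]
wrist_force: [-2.1, 10.1, 1.5]
gripper_width: 0.315
gripper_force: 7.2
```

>>> play_rows --commands "0 0.1 0 0 0 0;0 0.1 0 0 0 0;0 0.1 0 0 0 0;0 0 0 0 0 0;0 0 0 0 0 0;0 0 0 0 0 0" --grip 56

```text
time_s: 6.4
tcp_pos: [0.5753, -0.0371, 0.0926]
ee_rot: [[1.0, -0.02, -0.0], [-0.02, -1.0, -0.0], [-0.0, 0.0, -1.0]]
wrist_force: [-1.0, 1.9, -0.2]
gripper_width: 0.634
gripper_force: 0.7
```

Run:
```python
from station import cams
import cv2,numpy as np
a,d=cams.capture("scene");np.save("pics/s2.npy",d);cv2.imwrite("pics/s2.png",a)
cv2.imwrite("pics/g2.png",cv2.resize(a[180:280,258:418],None,fx=4,fy=4))
```

```text
(no output)
```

View pics/g2.png

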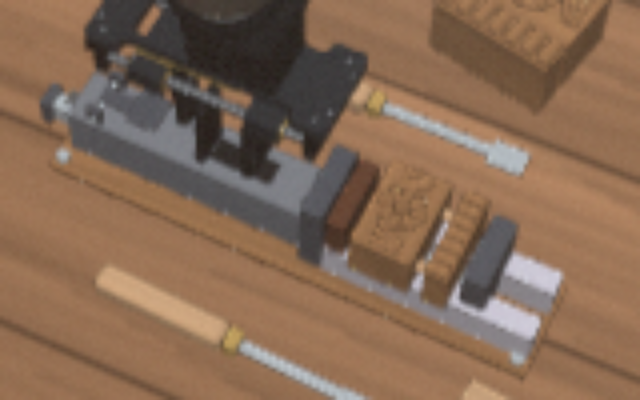

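The jaw stepped in by one stroke and now sits just short of the rail (around (490, 260) in the crop). Starting stroke 2 in steps, watching the force.

>>> play_rows --commands "0 0.09 0 0 0 0;0 0 0 0 0 0;0 0 0 0 0 0" --grip 56

```text
time_s: 6.75
tcp_pos: [0.5755, -0.0344, 0.0927]
ee_rot: [[1.0, -0.02, 0.0], [-0.02, -1.0, -0.0], [0.0, 0.0, -1.0]]
wrist_force: [-0.6, 0.9, -0.0]
gripper_width: 0.643
gripper_force: 0.0
```

>>> play_rows --commands "0 -0.035 0 0 0 0;0 -0.035 0 0 0 0;0 0 0 0 0 0" --grip 45

```text
time_s: 7.05
tcp_pos: [0.5754, -0.0354, 0.0927]
ee_rot: [[1.0, -0.02, 0.0], [-0.02, -1.0, 0.001], [0.0, -0.001, -1.0]]
wrist_force: [-0.3, 4.5, 1.4]
gripper_width: 0.536
gripper_force: 2.5
```

>>> play_rows --commands "0 -0.035 0 0 0 0;0 -0.035 0 0 0 0" --grip 41

```text
time_s: 7.25
tcp_pos: [0.5755, -0.0365, 0.0927]
ee_rot: [[1.0, -0.02, 0.001], [-0.02, -1.0, 0.002], [0.001, -0.002, -1.0]]
wrist_force: [-1.7, 9.8, 2.1]
gripper_width: 0.48
gripper_force: 4.7
```

>>> play_rows --commands "0 -0.035 0 0 0 0;0 -0.035 0 0 0 0" --grip 37

```text
time_s: 7.45
tcp_pos: [0.5754, -0.0385, 0.0927]
ee_rot: [[1.0, -0.02, 0.001], [-0.02, -1.0, 0.002], [0.0, -0.002, -1.0]]
wrist_force: [-2.3, 10.8, 2.4]
gripper_width: 0.443
gripper_force: 5.8
```

>>> play_rows --commands "0 -0.035 0 0 0 0;0 -0.035 0 0 0 0" --grip 33

```text
time_s: 7.65
tcp_pos: [0.5754, -0.0404, 0.0927]
ee_rot: [[1.0, -0.02, 0.0], [-0.02, -1.0, 0.003], [0.0, -0.003, -1.0]]
wrist_force: [-1.9, 11.2, 2.8]
gripper_width: 0.391
gripper_force: 8.1
```

>>> play_rows --commands "0 -0.03 0 0 0 0;0 -0.03 0 0 0 0" --grip 29

```text
time_s: 7.85
tcp_pos: [0.5753, -0.0424, 0.0927]
ee_rot: [[1.0, -0.02, 0.0], [-0.02, -1.0, 0.002], [0.0, -0.002, -1.0]]
wrist_force: [-2.2, 9.3, 1.8]
gripper_width: 0.347
gripper_force: 8.1
```

>>> play_rows --commands "0 -0.025 0 0 0 0;0 -0.025 0 0 0 0" --grip 26

```text
time_s: 8.05
tcp_pos: [0.5753, -0.0439, 0.0927]
ee_rot: [[1.0, -0.02, 0.0], [-0.02, -1.0, 0.002], [0.0, -0.002, -1.0]]
wrist_force: [-2.5, 9.7, 1.4]
gripper_width: 0.312
gripper_force: 14.6
```

>>> play_rows --commands "0 -0.01 0 0 0 0;0 -0.01 0 0 0 0" --grip 25

```text
time_s: 8.25
tcp_pos: [0.5753, -0.0446, 0.0927]
ee_rot: [[1.0, -0.02, 0.0], [-0.02, -1.0, 0.002], [0.0, -0.002, -1.0]]
wrist_force: [-1.7, 10.1, 1.1]
gripper_width: 0.294
gripper_force: 21.7
```

The trigger is at its stop, with an outer span of 26 mm. Releasing and taking a look.

>>> play_rows --commands "0 0.11 0 0 0 0;0 0.11 0 0 0 0;0 0.11 0 0 0 0;0 0 0 0 0 0;0 0 0 0 0 0;0 0 0 0 0 0;0 0 0 0 0 0" --grip 56

```text
time_s: 8.95
tcp_pos: [0.5754, -0.0369, 0.0926]
ee_rot: [[1.0, -0.02, -0.0], [-0.02, -1.0, -0.001], [-0.0, 0.001, -1.0]]
wrist_force: [0.3, -1.3, -0.2]
gripper_width: 0.641
gripper_force: 0.0
```

Run:
```python
from station import cams
import cv2,numpy as np
a,d=cams.capture("scene");np.save("pics/s3.npy",d);cv2.imwrite("pics/s3.png",a)
b=cv2.imread("pics/scene0.png")
c=[cv2.resize(x[215:275,330:410],None,fx=4.5,fy=4.5) for x in (b,a)]
cv2.imwrite("pics/g3.png",np.hstack(c))
```

```text
(no output)
```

View pics/g3.png

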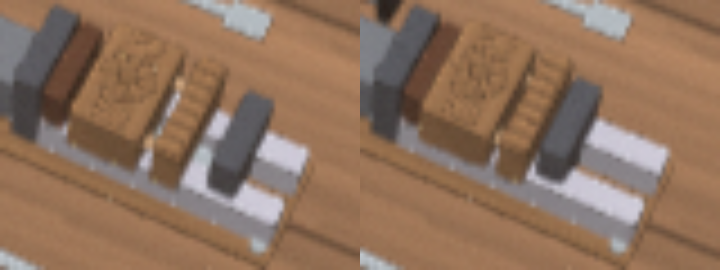

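>>> play_rows --commands "0 0.03 0 0 0 0;0 0 0 0 0 0;0 0 0 0 0 0" --grip 46

```text
time_s: 9.3
tcp_pos: [0.5754, -0.0348, 0.0926]
ee_rot: [[1.0, -0.02, 0.0], [-0.02, -1.0, 0.001], [0.0, -0.001, -1.0]]
wrist_force: [-0.8, 4.4, 0.6]
gripper_width: 0.544
gripper_force: 2.2
```

>>> play_rows --commands "0 -0.035 0 0 0 0;0 -0.035 0 0 0 0" --grip 42

```text
time_s: 9.5
tcp_pos: [0.5754, -0.0362, 0.0926]
ee_rot: [[1.0, -0.02, 0.0], [-0.02, -1.0, 0.002], [0.0, -0.002, -1.0]]
wrist_force: [-1.5, 8.8, 0.2]
gripper_width: 0.495
gripper_force: 4.5
```

>>> play_rows --commands "0 -0.035 0 0 0 0;0 -0.035 0 0 0 0" --grip 39

```text
time_s: 9.7
tcp_pos: [0.5753, -0.0377, 0.0926]
ee_rot: [[1.0, -0.02, 0.0], [-0.02, -1.0, 0.003], [0.0, -0.003, -1.0]]
wrist_force: [-2.1, 11.5, 1.7]
gripper_width: 0.458
gripper_force: 5.5
```

>>> play_rows --commands "0 -0.035 0 0 0 0;0 0 0 0 0 0" --grip 37

```text
time_s: 9.9
tcp_pos: [0.5753, -0.0386, 0.0926]
ee_rot: [[1.0, -0.019, 0.0], [-0.019, -1.0, 0.003], [0.0, -0.003, -1.0]]
wrist_force: [-1.8, 8.7, 2.0]
gripper_width: 0.433
gripper_force: 13.4
```

>>> play_rows --commands "0 -0.017 0 0 0 0;0 0 0 0 0 0" --grip 36

```text
time_s: 10.1
tcp_pos: [0.5754, -0.0391, 0.0926]
ee_rot: [[1.0, -0.019, 0.0], [-0.019, -1.0, 0.003], [0.0, -0.003, -1.0]]
wrist_force: [-2.5, 9.3, 0.8]
gripper_width: 0.419
gripper_force: 13.8
```

>>> play_rows --commands "0 -0.017 0 0 0 0;0 0 0 0 0 0" --grip 35

```text
time_s: 10.3
tcp_pos: [0.5753, -0.0397, 0.0926]
ee_rot: [[1.0, -0.02, 0.0], [-0.02, -1.0, 0.003], [0.0, -0.003, -1.0]]
wrist_force: [-1.7, 9.6, 1.0]
gripper_width: 0.404
gripper_force: 11.7
```

>>> play_rows --commands "0 -0.017 0 0 0 0;0 0 0 0 0 0" --grip 34

```text
time_s: 10.5
tcp_pos: [0.5753, -0.0402, 0.0926]
ee_rot: [[1.0, -0.02, 0.0], [-0.02, -1.0, 0.003], [0.0, -0.003, -1.0]]
wrist_force: [-1.4, 9.1, 1.0]
gripper_width: 0.397
gripper_force: 12.9
```

>>> play_rows --commands "0 -0.017 0 0 0 0;0 0 0 0 0 0" --grip 33

```text
time_s: 10.7
tcp_pos: [0.5753, -0.0406, 0.0926]
ee_rot: [[1.0, -0.02, 0.0], [-0.02, -1.0, 0.003], [0.0, -0.003, -1.0]]
wrist_force: [-1.4, 9.7, 1.7]
gripper_width: 0.387
gripper_force: 13.4
```

>>> play_rows --commands "0 -0.017 0 0 0 0;0 0 0 0 0 0" --grip 32

```text
time_s: 10.9
tcp_pos: [0.5753, -0.0412, 0.0926]
ee_rot: [[1.0, -0.02, 0.0], [-0.02, -1.0, 0.003], [0.0, -0.003, -1.0]]
wrist_force: [-2.4, 9.7, 1.7]
gripper_width: 0.371
gripper_force: 14.0
```

>>> play_rows --commands "0 -0.017 0 0 0 0;0 0 0 0 0 0" --grip 31.3

```text
time_s: 11.1
tcp_pos: [0.5753, -0.0415, 0.0926]
ee_rot: [[1.0, -0.02, 0.0], [-0.02, -1.0, 0.003], [0.0, -0.003, -1.0]]
wrist_force: [-2.3, 9.9, 1.1]
gripper_width: 0.361
gripper_force: 14.1
```

>>> play_rows --commands "0 -0.012 0 0 0 0;0 0 0 0 0 0" --grip 30.6

```text
time_s: 11.3
tcp_pos: [0.5753, -0.0418, 0.0926]
ee_rot: [[1.0, -0.02, 0.0], [-0.02, -1.0, 0.003], [0.0, -0.003, -1.0]]
wrist_force: [-3.1, 10.6, 2.2]
gripper_width: 0.356
gripper_force: 19.4
```

>>> play_rows --commands "0 -0.012 0 0 0 0;0 0 0 0 0 0" --grip 30

```text
time_s: 11.5
tcp_pos: [0.5753, -0.0421, 0.0926]
ee_rot: [[1.0, -0.02, 0.0], [-0.02, -1.0, 0.003], [0.0, -0.003, -1.0]]
wrist_force: [-2.8, 10.7, 1.6]
gripper_width: 0.354
gripper_force: 23.9
```

The width has stopped moving at 30.8 mm, well short of the trigger stop, and the force is rising. So the joint is shut, with about 18 N on the bracket. I'll hold briefly, then let go and lift off.

>>> play_rows --commands "0 0 0 0 0 0;0 0 0 0 0 0;0 0 0 0 0 0"

```text
time_s: 11.8
tcp_pos: [0.5753, -0.0421, 0.0926]
ee_rot: [[1.0, -0.02, 0.0], [-0.02, -1.0, 0.003], [0.0, -0.003, -1.0]]
wrist_force: [-2.2, 11.3, 1.1]
gripper_width: 0.354
gripper_force: 23.5
```

>>> play_rows --commands "0 0 0 0 0 0;0 0.1 0 0 0 0;0 0.1 0 0 0 0;0 0.05 0 0 0 0;0 0 0 0 0 0;0 0 0 0 0 0;0 0 0 0 0 0" --grip 62

```text
time_s: 12.5
tcp_pos: [0.5754, -0.0377, 0.0927]
ee_rot: [[1.0, -0.02, -0.0], [-0.02, -1.0, -0.001], [-0.0, 0.001, -1.0]]
wrist_force: [-0.4, -0.2, 0.8]
gripper_width: 0.708
gripper_force: 0.0
```

Run:
```python
from station import cams
import cv2,numpy as np
a,d=cams.capture("scene");cv2.imwrite("pics/s4.png",a)
b=cv2.imread("pics/s3.png")
c=[cv2.resize(x[215:275,330:410],None,fx=4.5,fy=4.5) for x in (b,a)]
cv2.imwrite("pics/g4.png",np.hstack(c))
```

```text
(no output)
```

View pics/g4.png

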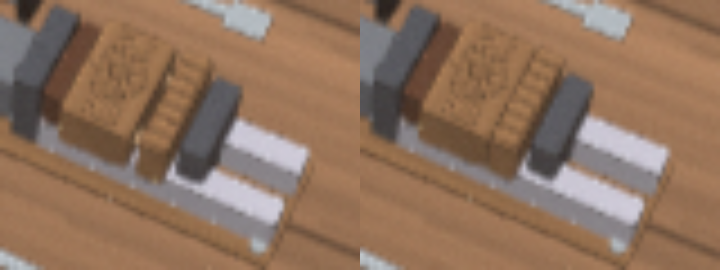

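The joint is shut: the gap on the right is gone and the jaw has backed off to its tooth. Lifting, closing the fingers and moving over the tab pad at (0.574, -0.105).

>>> play_rows --commands "0 0 0.8 0 0 0;0 0 0.8 0 0 0;0 0 0.8 0 0 0;-0.05 -0.8 0 0 0 0;0 -0.8 0 0 0 0;0 -0.65 0 0 0 0;0 0 0 0 0 0;0 0 0 0 0 0"

```text
time_s: 13.35
tcp_pos: [0.5737, -0.105, 0.1646]
ee_rot: [[1.0, -0.021, -0.0], [-0.021, -1.0, -0.0], [-0.0, 0.0, -1.0]]
wrist_force: [-0.7, 0.3, 0.6]
gripper_width: 0.714
gripper_force: 0.0
```

>>> play_rows --commands "0 0 -0.7 0 0 0;0 0 -0.7 0 0 0;0 0 -0.5 0 0 0;0 0 0 0 0 0;0 0 0 0 0 0;0 0 0 0 0 0;0 0 0 0 0 0;0 0 0 0 0 0" --grip 0

```text
time_s: 14.15
tcp_pos: [0.5743, -0.1045, 0.1085]
ee_rot: [[1.0, -0.02, 0.001], [-0.02, -1.0, 0.0], [0.001, -0.0, -1.0]]
wrist_force: [0.1, -0.6, -1.1]
gripper_width: 0.075
gripper_force: 0.0
```

>>> play_rows --commands "0 0 -0.3 0 0 0;0 0 -0.3 0 0 0;0 0 -0.2 0 0 0;0 0 0 0 0 0;0 0 0 0 0 0"

```text
time_s: 14.65
tcp_pos: [0.5738, -0.1046, 0.0832]
ee_rot: [[1.0, -0.02, -0.001], [-0.02, -1.0, -0.0], [-0.001, 0.0, -1.0]]
wrist_force: [1.5, -0.6, 0.9]
gripper_width: 0.003
gripper_force: 0.0
```

>>> play_rows --commands "0 0 -0.08 0 0 0;0 0 -0.08 0 0 0;0 0 0 0 0 0"

```text
time_s: 14.95
tcp_pos: [0.5741, -0.1045, 0.0788]
ee_rot: [[1.0, -0.02, 0.0], [-0.02, -1.0, -0.0], [0.0, 0.0, -1.0]]
wrist_force: [0.1, -0.5, -0.8]
gripper_width: 0.008
gripper_force: 0.0
```

>>> play_rows --commands "0 0 -0.06 0 0 0;0 0 0 0 0 0"

```text
time_s: 15.15
tcp_pos: [0.5739, -0.1045, 0.077]
ee_rot: [[1.0, -0.02, 0.0], [-0.02, -1.0, 0.0], [0.0, -0.0, -1.0]]
wrist_force: [0.1, -0.1, 0.5]
gripper_width: 0.006
gripper_force: 0.6
```

Now at the pad's height (77 mm). I'll press down in small steps.

>>> play_rows --commands "0 0 -0.06 0 0 0;0 0 0 0 0 0"

```text
time_s: 15.35
tcp_pos: [0.5741, -0.1043, 0.0754]
ee_rot: [[1.0, -0.02, 0.001], [-0.02, -1.0, 0.0], [0.001, -0.0, -1.0]]
wrist_force: [-0.2, 1.9, 2.9]
gripper_width: 0.003
gripper_force: 1.3
```

>>> play_rows --commands "0 0 -0.06 0 0 0;0 0 0 0 0 0"

```text
time_s: 15.55
tcp_pos: [0.5742, -0.1042, 0.0737]
ee_rot: [[1.0, -0.02, 0.001], [-0.02, -1.0, 0.0], [0.001, -0.0, -1.0]]
wrist_force: [-0.6, 3.7, 4.1]
gripper_width: 0.004
gripper_force: 2.4
```

>>> play_rows --commands "0 0 -0.05 0 0 0;0 0 0 0 0 0"

```text
time_s: 15.75
tcp_pos: [0.5742, -0.104, 0.0724]
ee_rot: [[1.0, -0.02, 0.001], [-0.02, -1.0, 0.001], [0.001, -0.001, -1.0]]
wrist_force: [-1.2, 4.4, 5.5]
gripper_width: 0.004
gripper_force: 3.1
```

>>> play_rows --commands "0 0 -0.03 0 0 0;0 0 0 0 0 0"

```text
time_s: 15.95
tcp_pos: [0.5743, -0.1039, 0.0718]
ee_rot: [[1.0, -0.019, 0.001], [-0.019, -1.0, 0.001], [0.001, -0.001, -1.0]]
wrist_force: [-1.7, 5.3, 6.6]
gripper_width: 0.002
gripper_force: 3.6
```

>>> play_rows --commands "0 0 -0.03 0 0 0;0 0 0 0 0 0"

```text
time_s: 16.15
tcp_pos: [0.5743, -0.1039, 0.0717]
ee_rot: [[1.0, -0.019, 0.001], [-0.019, -1.0, 0.0], [0.001, -0.0, -1.0]]
wrist_force: [-2.9, 4.9, 10.7]
gripper_width: 0.009
gripper_force: 5.6
```

>>> play_rows --commands "0 0 -0.03 0 0 0;0 0 0 0 0 0;0 0 0 0 0 0;0 0 0 0 0 0;0 0 0 0 0 0;0 0 0 0 0 0;0 0 0 0 0 0;0 0 0 0 0 0;0 0 0 0 0 0;0 0 0 0 0 0;0 0 0 0 0 0;0 0 0 0 0 0;0 0 0 0 0 0"

```text
time_s: 17.45
tcp_pos: [0.5744, -0.1039, 0.0715]
ee_rot: [[1.0, -0.019, 0.002], [-0.019, -1.0, 0.0], [0.002, -0.0, -1.0]]
wrist_force: [-4.8, 5.9, 14.2]
gripper_width: 0.006
gripper_force: 7.5
```

Run:
```python
from station import cams
import cv2,numpy as np
a,d=cams.capture("scene");cv2.imwrite("pics/s5.png",a)
cv2.imwrite("pics/g5.png",cv2.resize(a[180:280,258:418],None,fx=4,fy=4))
```

```text
(no output)
```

View pics/g5.png

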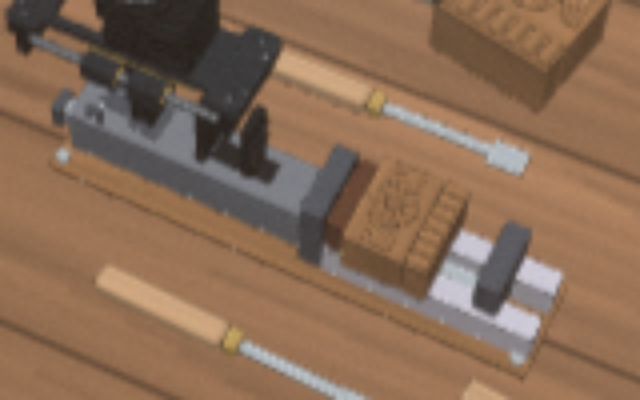

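The tab is at its stop (14 N, below the 30 N limit) and the jaw is opening. I'll hold longer and compare its position with the start.

>>> play_rows --commands "0 0 0 0 0 0;0 0 0 0 0 0;0 0 0 0 0 0;0 0 0 0 0 0;0 0 0 0 0 0;0 0 0 0 0 0;0 0 0 0 0 0;0 0 0 0 0 0;0 0 0 0 0 0;0 0 0 0 0 0;0 0 0 0 0 0;0 0 0 0 0 0;0 0 0 0 0 0;0 0 0 0 0 0;0 0 0 0 0 0"

```text
time_s: 19.0
tcp_pos: [0.5744, -0.1039, 0.0716]
ee_rot: [[1.0, -0.019, 0.002], [-0.019, -1.0, 0.0], [0.002, -0.0, -1.0]]
wrist_force: [-4.3, 6.1, 14.1]
gripper_width: 0.007
gripper_force: 7.5
```

Run:
```python
from station import cams
import cv2,numpy as np
a,d=cams.capture("scene");cv2.imwrite("pics/s6.png",a)
b=cv2.imread("pics/scene0.png");e=cv2.imread("pics/s5.png")
for x in(e,a): print(cv2.phaseCorrelate(*[np.float32(cv2.cvtColor(q[228:272,372:402],cv2.COLOR_BGR2GRAY)) for q in(b,x)]), np.abs(x[228:272,376:402].astype(int)-b[228:272,376:402]).mean())
cv2.imwrite("pics/g6.png",np.hstack([cv2.resize(x[215:275,330:410],None,fx=4.5,fy=4.5) for x in(b,a)]))
```

```text
((-0.08878976489351764, 0.6337651481386821), 0.7770419458106712) 3.3755827505827507
((-0.06138580637687063, 0.6227999144609271), 0.7810272520559806) 3.400058275058275
```

View pics/g6.png

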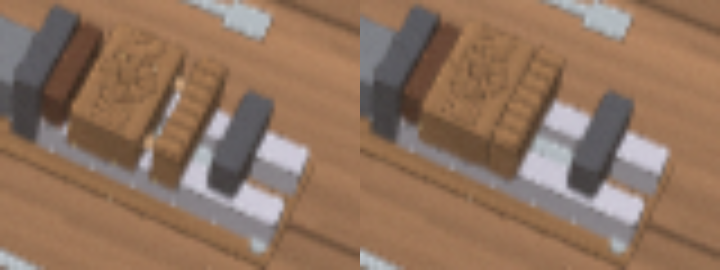

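The jaw is back where it started and no longer moving, and the bracket is shut against the block. Lifting off.

>>> play_rows --commands "0 0 0.1 0 0 0;0 0 0.3 0 0 0;0 0 0.8 0 0 0;0 0 0.8 0 0 0;0 0 0.8 0 0 0;0 0 0.8 0 0 0;0 0 0 0 0 0;0 0 0 0 0 0;0 0 0 0 0 0;0 0 0 0 0 0"

```text
time_s: 20.05
tcp_pos: [0.5731, -0.1047, 0.1757]
ee_rot: [[1.0, -0.02, -0.003], [-0.02, -1.0, -0.0], [-0.003, 0.0, -1.0]]
wrist_force: [0.3, -0.7, -0.8]
gripper_width: 0.005
gripper_force: 0.0
```

Run:
```python
from station import r
s=r.sense();print(s["tcp_pos"],s["wrist_force"]);print(r.finish_job())
```

```text
[ 0.57308238 -0.10465283  0.17574295] [ 0.25644145 -0.71601862 -0.82391548]
the job is handed in; nothing more can be done
None
```

I handed the job in after about 20 s; no verdict came back. In the camera views the joint is shut after three strokes, pressed with an estimated 18–19 N (a little over the 15 N asked). The tab was held down at about 14 N until the jaw was fully open, and the arm is clear.

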